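# Slide the display plank out to the gauge and hold it

## Task

Take the plank by the wooden cleat at its tail and push it sideways, lying flat on its bench, until you feel it bear squarely against the low metal fence. Then slide it out along the fence, away from the cleat end, until its free end is level with the pointer of the gauge, without touching the gauge; from there it would tip off the bench by itself, so finish still gripping it, holding it flat on the bench against or right beside the fence, ready for me to screw it down. Leave the two tins and the packet on the counter where they are.

Things in the scene. Friction and masses are not known exactly. Their poses are not given: they have to be found in the camera images.
- stand: dark wooden bench fixed to the worktop, top slab 120 x 180 mm (x by y), top 90 mm above the worktop. Origin on the worktop 5 mm in +x from under the slab's centre: the slab spans x -65..+55 mm, y -90..+90 mm. Its y axis is the slide line; the plank is slid out over the -y edge (to the robot's right); +x points to the far side, where the fence is.
- fence: low straight aluminium guide strip fixed on the bench's far edge, 14 mm wide, 176 mm long along the bench's y, 11 mm high (3 mm lower than the plank's top face when the plank lies beside it). Origin under its centre; the face that the plank bears on is 7 mm from it towards the bench's -x, i.e. at x = +40 mm in the bench's frame. Same axes as the bench.
- plank: loose light-wood plank flat on the bench, 70 mm wide (x), 340 long (y), 14 thick, 0.3 to 0.65 kg, balanced near mid-length. Origin: centre of its underside. Cleat at its +y end (tail); free end -y, with an 8 mm lip on top. Dragging it takes some 2 to 10 N; the force climbs steeply once it meets the fence. It bears on the fence when its origin is at x = +5 mm in the bench's frame.
- plank_grip (a point): middle of the wooden cleat, an upright block fixed on the plank's tail: 24 mm wide (plank's x, grip across this), 50 mm long (y), 34 mm high above the plank's top face. The point is 39 mm above the plank's underside, i.e. 25 mm above its top face, 145 mm in +y from the plank's origin.
- plank_end (a point): middle of the upper edge of the plank's free end face (170 mm in -y from the plank's origin, 14 mm above the underside). The lip's end is within 1 mm of the same plane.
- gauge: pointer gauge fixed to the worktop: round foot of 48 mm diameter, 10 mm post, 125 mm high. Origin under the post. Same axes as the bench; the pointer runs from the post in -x (square to the slide line), towards the plank's path.
- gauge_tip (a point): tip of the gauge's pointer, 37 mm in -x from the post, 106 mm above the worktop, about 12 mm beside the long far edge of a plank that bears on the fence. It marks how far out the free end must be, measured along the bench's y (190 to 230 mm past the bench's edge).
- oval_tin: bystander: oval sweet tin lying flat, 78x64x20 mm, origin centre of underside
- round_tin: bystander: small round tin, 45 mm across, 19 mm high, origin centre of underside
- sweet_packet: bystander: small flat packet, 52x82x18 mm, origin centre of underside
Not all that is in view belongs to the job. There is more than one size of the gauge; the job needs the smaller.

How it is judged:
By the outcome, as a careful person would: the job done as asked, in the order asked, and still so for the second after the job is handed in, while the arm keeps its last pose, push and grip.
It also fails if it takes over 38 s, if anything falls off the work surface, if the arm or the gripper's body presses on something with over 40 N, if the wrist force passes 120 N, or if a joint passes its speed limit or range.

## Robot

A 6-joint arm with a two-finger parallel gripper is mounted at the origin on a cart in front of the work surface, level with it; the furniture and walls round the work are solid. World frame = base frame: x ahead of the robot, y to its left, z up, the work surface at z = 0. Lengths are in m, angles in rad, forces in N, time in s.
With the tool pointing down it reaches from about 0.275 to 0.85 m from the base axis. Payload 5.2 kg.
Tool frame: the origin (TCP) lies midway between the tips of the shut fingers; the grasp point (between the pads) lies 19 mm behind it; z points along the fingers, y is the line along which they close (so a half turn about z gives the same grasp; the last joint's range is limited). The gripper opens to 85 mm and grips with 20 to 120 N. Pads are 22 mm wide; open, the fingers measure 114 mm over their backs; the gripper's body (76 mm by 85 mm) begins 54 mm behind the grasp point. The pads swing forward as they close: fully open they stand 13 mm farther back than shut.
Start: joints at [1.12, 0.259, 1.535, -0, 1.348, -0.203], TCP at [0.135, 0.533, 0.204] pointing down, gripper open.
Joint ranges: [-3.14, 3.14], [-0.91, 2.08], [0.19, 2.58], [-1.22, 4.36], [0.22, 2.71], [-3.12, 3.12]. Speed limits (rad/s): [2.57, 2.57, 3.14, 3.14, 3.14, 3.14].

## Interface

Orientations are given as a rotation vector (axis times angle).
In Python, from cell import get_state, snapshot, camera_info, hand_in gives the robot as it stands.
- The arm moves only by the tool carry_out, never from a script. Its argument "rows" is a list that holds one entry, the list of rows, each a list of 7 numbers: the opening, from 0 (shut) to 1 (fully open), then the shift along the tool's x, y, z in cm, then the turn, a rotation vector about the tool's x, y, z in degrees. A call has 1 to 5 rows; each row shifts and turns the commanded pose from where the row before left it, along the tool's axes as they then stand; what a row does not reach is not made up. A row lasts 1/10 s, in which the tool goes at most 50 mm and 8.59 degrees, less where a joint would pass 70% of its speed; a pose out of reach is approached as far as the arm can. A call is refused whole if a number of a shift passes 5 or a number of a turn 8.59, either way. A call with a gripper value outside its range is refused whole. The fingers move at their own pace and stop on an object; "grip_force" is the grip in N (left out, the last holds). Time passes only in rows, so rows that do not move let the fingers close. It gives the time, the measured TCP pose, the force, the opening and the grip force at its end, in the units of the state.
- get_state(): the state, without advancing time (a new reading comes with each control period).
- snapshot(name): name is "side" or "top" or "wrist"; returns the picture (420x560x3 uint8, blue, green, red); there is no depth.
- camera_info(name): a dict with "fx", "fy", "cx", "cy" (pixels), "view" (4x4, takes a point from world to camera coordinates). Camera axes: x right, y up, looking along -z (the intrinsics and any distortion apply to the point x, -y, -z); pixel columns grow to the right and rows downward; lengths in m; the calibration is good to about 2 mm. The wrist camera is an equidistant fisheye: a pixel r from the principal point sees the ray r / f radians off the axis. A picture is of the moment at which its call begins: read the wrist's pose just before it. camera_info takes no time and is no camera call; for the wrist camera it gives the pose at the moment of the call.
- hand_in(): hands the job in; it is judged then, once.
The state is a dict: "clock": time; "joint_pos": joint angles; "qvel": joint speeds; "joint_efforts": joint torques, N m; "ee_pos": TCP position; "tool_rot": TCP orientation; "contact_force": force on the tool from outside, world axes, zero at the start; "moment": the same for the moment, N m; "finger_gap": finger opening in m; "grasp_force": force on a finger pad.
Only numpy, scipy, OpenCV 4.12 (cv2) and the standard library are available. Lean on these libraries where they do the work, as an engineer would, in place of code of your own. Each camera call takes 0.05 s, during which the arm holds its last target. There are 200 camera calls.

## Working session

There is one attempt and no reset: what is moved stays moved. The work goes in short steps, Python scripts to look and compute and a tool call to move; the robot and the scene stay as the last step left them, time stands still between calls to the robot, and variables do not carry over. Pictures are saved under pics/ and viewed, at most 10 in all, crops included, and the job is handed in when it is done.

Besides the shell and the picture viewer there is one more tool, called after "Call:" in YAML: its name, and indented under it one key for each argument. carry_out: Moves the arm, as the interface text tells. Its arguments: {"type":"object","properties":{"rows":{"type":"array","items":{"type":"array","items":{"type":"array","items":{"type":"number"}}}},"grip_force":{"type":"number"}},"required":["rows"]}

```bash
mkdir -p pics; python3 - <<'E'
from cell import *
import cv2,numpy as np
np.set_printoptions(precision=4,suppress=True)
for n in ("top","side","wrist"):
    c=camera_info(n); im=snapshot(n); cv2.imwrite(f"pics/{n}0.png",im)
    print(n,c)
print(get_state())
a=cv2.imread("pics/top0.png")
E
```

```text
top {'fx': 479.65268773725955, 'fy': 479.65268773725955, 'cx': 282.9426034259212, 'cy': 212.19435535421496, 'view': array([[ 0.0203, -0.9998,  0.0059, -0.0983],
       [ 0.9849,  0.021 ,  0.1717, -0.5203],
       [-0.1718,  0.0024,  0.9851, -1.2504],
       [ 0.    ,  0.    ,  0.    ,  1.    ]])}
side {'fx': 474.8881800040186, 'fy': 474.8881800040186, 'cx': 278.6440959391706, 'cy': 212.03511087345095, 'view': array([[ 0.5253, -0.8509,  0.0049, -0.3401],
       [ 0.7544,  0.4684,  0.46  , -0.3735],
       [-0.3937, -0.2379,  0.8879, -1.0495],
       [ 0.    ,  0.    ,  0.    ,  1.    ]])}
wrist {'fx': 325.19226210127806, 'fy': 325.19226210127806, 'cx': 279.6942727148577, 'cy': 206.93201248198443, 'view': array([[ 0.2444,  0.9697, -0.0023, -0.5491],
       [-0.9256,  0.2326, -0.2985,  0.038 ],
       [-0.2889,  0.075 ,  0.9544, -0.3801],
       [ 0.    ,  0.    ,  0.    ,  1.    ]])}
{'clock': 0.15, 'joint_pos': array([ 1.1202,  0.2592,  1.5358, -0.    ,  1.348 , -0.2028]), 'qvel': array([ 0.0004, -0.0018, -0.0037, -0.0016, -0.0012, -0.0006]), 'joint_efforts': array([  0.0021, -44.6383, -29.0823,  -0.0003,   0.0081,  -0.    ]), 'ee_pos': array([0.1347, 0.5328, 0.2028]), 'tool_rot': array([-0.3882, -3.1171,  0.0022]), 'contact_force': array([-0.1522, -0.2053,  0.2296]), 'moment': array([-0.0118, -0.0107,  0.0171]), 'grasp_force': 0.0, 'finger_gap': 0.08538995067735879}
```

View pics/top0.png

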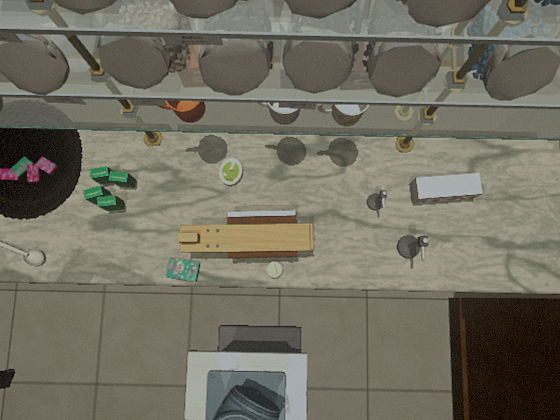

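View pics/side0.png

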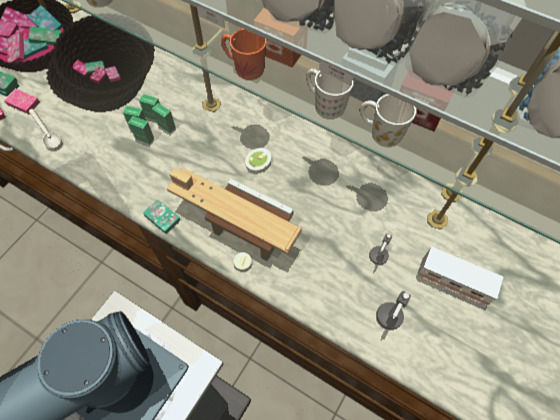

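The top view shows the plank at about (180–313, 222–252), with its cleat on the left at (188,238). The fence strip is at (262,213). There are two gauge candidates: far, at top (376,201) / side (379,255), and near, at top (408,246) / side (391,316). The far one looks smaller and stands beyond the plank's far edge, so it fits. I'll confirm it in an enlarged crop.

```bash
python3 - <<'E'
import cv2,numpy as np
t=cv2.imread("pics/top0.png");s=cv2.imread("pics/side0.png")
A=cv2.resize(t[195:265,165:325],None,fx=5,fy=5,interpolation=2)   #800x350
B=cv2.resize(t[180:265,355:440],(250,250),interpolation=2)
C=cv2.resize(s[220:340,350:430],(167,250),interpolation=2)
D=cv2.resize(s[160:260,160:310],(375,250),interpolation=2)
cv2.imwrite("pics/crop1.png",np.vstack([A,np.hstack([B,C,D,np.zeros((250,8,3),np.uint8)])]))
E
```

```text
(no output)
```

View pics/crop1.png

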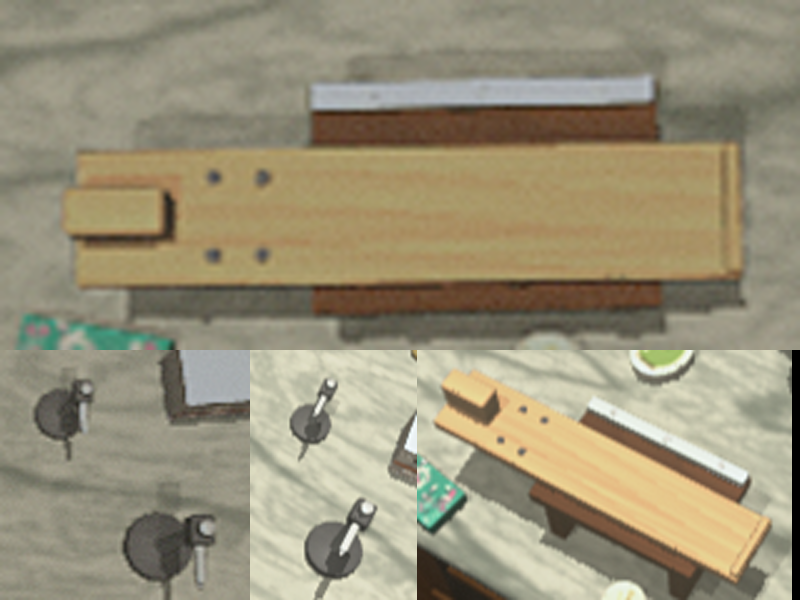

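The crop confirms it: the far gauge is the smaller one. Its pointer tip is at top ≈(383,207) and side ≈(381,252). The cleat top is at ≈(188,237), and the gap between plank and fence is ≈7 px.

```bash
cat > h.py <<'E'
import numpy as np
from cell import *
np.set_printoptions(precision=4,suppress=True)
def ray(n,u,v,c=None):
    c=c or camera_info(n); V=c["view"]; R=V[:3,:3]; o=-R.T@V[:3,3]
    x=(u-c["cx"])/c["fx"]; y=(v-c["cy"])/c["fy"]
    if n=="wrist":
        r=np.hypot(x,y); k=np.sin(r)/max(r,1e-9); d=np.array([x*k,-y*k,-np.cos(r)])
    else: d=np.array([x,-y,-1.])
    return o,R.T@d
def onz(n,u,v,z,c=None):
    o,d=ray(n,u,v,c); return o+d*(z-o[2])/d[2]
def tri(a,b):
    A=[];B=[]
    for o,d in(a,b):
        d=d/np.linalg.norm(d);P=np.eye(3)-np.outer(d,d);A.append(P);B.append(P@o)
    return np.linalg.lstsq(np.vstack(A),np.hstack(B),rcond=None)[0]
E
python3 - <<'E'
from h import *
f=lambda x,y,z:onz("top",165+x/5,195+y/5,z)
for nm,z,ps in (("plank tail far/near, end far/near",.104,[(76,152),(76,286),(740,143),(742,278)]),("fence far L/R, near L/R",.101,[(311,84),(655,76),(312,109),(656,103)]),("cleat",.138,[(65,187),(163,187),(65,236),(163,236)])):
    P=np.array([f(*p,z) for p in ps]); print(nm);print(P[:,:2],P.mean(0))
print("tip",tri(ray("top",383.2,207),ray("side",381.2,251.7)),onz("top",383.2,207,.106),onz("side",381.2,251.7,.106))
print("foot far",onz("top",374.5,202,.005), "near tip",onz("top",423,260,.11),"tins",onz("top",275,270,.019),onz("top",183,269,.018),onz("top",231,171,.02))
E
```

```text
plank tail far/near, end far/near
[[ 0.4721  0.1751]
 [ 0.4035  0.1712]
 [ 0.4839 -0.1651]
 [ 0.4146 -0.1668]] [0.4435 0.0036 0.104 ]
fence far L/R, near L/R
[[ 0.5105  0.0566]
 [ 0.5185 -0.121 ]
 [ 0.4974  0.0555]
 [ 0.5043 -0.1218]] [ 0.5077 -0.0327  0.101 ]
cleat
[[0.4496 0.1723]
 [0.4506 0.1237]
 [0.4252 0.1709]
 [0.4262 0.1224]] [0.4379 0.1473 0.138 ]
tip [ 0.5328 -0.348   0.0943] [ 0.5308 -0.3458  0.106 ] [ 0.5269 -0.348   0.106 ]
foot far [ 0.5637 -0.3433  0.005 ] near tip [ 0.396  -0.4434  0.11  ] tins [ 0.368  -0.0693  0.019 ] [0.3656 0.1791 0.018 ] [0.6404 0.06   0.02  ]
```

```bash
cat >> h.py <<'E'
from scipy.spatial.transform import Rotation as Ro
def plan(p,yawdeg,N,g=1):
    "rows from present pose to TCP p, tool down, tool y at yaw (world deg), in N rows"
    s=get_state(); R0=Ro.from_rotvec(s["tool_rot"]); a=np.radians(yawdeg)
    R1=Ro.from_matrix(np.array([[-np.sin(a),np.cos(a),0],[np.cos(a),np.sin(a),0],[0,0,-1]]))
    w=(R0.inv()*R1).as_rotvec()/N; d=(np.array(p)-s["ee_pos"])/N; R=R0
    for i in range(N):
        print(np.round(np.r_[g,R.inv().apply(d)*100,np.degrees(w)],2).tolist(),end=",\n"); R=R*Ro.from_rotvec(w)
E
python3 -c "
from h import *
plan([.438,.148,.21],2.2,10)"
```

```text
[1.0, -3.88, -2.99, -0.07, -0.01, 0.0, 7.36],
[1.0, -4.23, -2.46, -0.07, -0.01, 0.0, 7.36],
[1.0, -4.52, -1.9, -0.07, -0.01, 0.0, 7.36],
[1.0, -4.72, -1.31, -0.07, -0.01, 0.0, 7.36],
[1.0, -4.85, -0.69, -0.07, -0.01, 0.0, 7.36],
[1.0, -4.9, -0.06, -0.07, -0.01, 0.0, 7.36],
[1.0, -4.87, 0.56, -0.07, -0.01, 0.0, 7.36],
[1.0, -4.75, 1.18, -0.07, -0.01, 0.0, 7.36],
[1.0, -4.56, 1.78, -0.07, -0.01, 0.0, 7.36],
[1.0, -4.3, 2.35, -0.07, -0.01, 0.0, 7.36],
```

Call:
carry_out:
  rows:
    - [[1, -3.9, -3.0, -0.07, 0, 0, 7.4], [1, -4.2, -2.5, -0.07, 0, 0, 7.4], [1, -4.5, -1.9, -0.07, 0, 0, 7.4], [1, -4.7, -1.3, -0.07, 0, 0, 7.4], [1, -4.9, -0.7, -0.07, 0, 0, 7.4]]

```text
clock: 0.65
ee_pos: [0.2865, 0.3385, 0.2069]
tool_rot: [-1.364, -2.83, 0.0]
contact_force: [2.2, 1.3, 0.1]
finger_gap: 0.0851
grasp_force: 0.0
```

Call:
carry_out:
  rows:
    - [[1, -4.9, -0.1, -0.07, 0, 0, 7.3], [1, -4.9, 0.6, -0.07, 0, 0, 7.3], [1, -4.8, 1.2, -0.07, 0, 0, 7.3], [1, -4.6, 1.8, -0.07, 0, 0, 7.3], [1, -4.3, 2.4, -0.07, 0, 0, 7.3]]

```text
clock: 1.15
ee_pos: [0.4394, 0.1448, 0.2105]
tool_rot: [-2.183, -2.26, -0.0]
contact_force: [0.0, 1.8, -0.8]
finger_gap: 0.0855
grasp_force: 0.0
```

Call:
carry_out:
  rows:
    - [[1, 0, 0, 0, 0, 0, 0], [1, 0, 0, 0, 0, 0, 0]]

```text
clock: 1.35
ee_pos: [0.4389, 0.1456, 0.21]
tool_rot: [-2.178, -2.262, 0.001]
contact_force: [0.0, -0.3, -0.8]
finger_gap: 0.0853
grasp_force: 0.0
```

```bash
python3 - <<'E'
from h import *
import cv2
s=get_state();print(s["clock"],s["ee_pos"],s["contact_force"],s["joint_pos"])
c=camera_info("wrist");im=snapshot("wrist");np.save("w1.npy",c["view"]);cv2.imwrite("pics/w1.png",im)
plan([.438,.148,.21],2.2,1)
E
```

```text
1.35 [0.4389 0.1456 0.21  ] [ 0.0039 -0.334  -0.7873] [0.0781 0.0952 1.7205 0.0004 1.3273 0.0403]
[1.0, 0.14, -0.01, 0.01, -0.08, -0.02, 0.09],
```

View pics/w1.png

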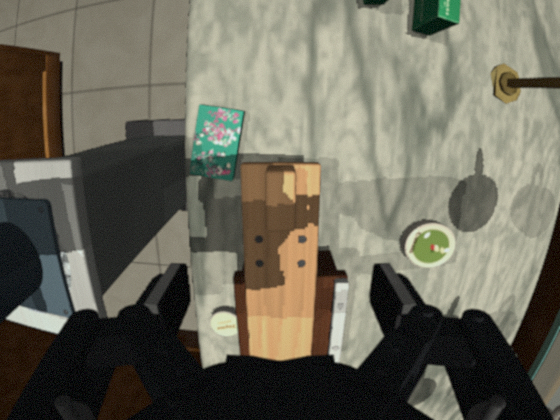

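The wrist view shows the cleat at about (268–296, 165–200) between the fingers' lines. The packet is at (217,142), and the fence's near face is at ≈(334,310).

```bash
python3 - <<'E'
from h import *
c=camera_info("wrist");c["view"]=np.load("w1.npy")
import cv2
im=cv2.imread("pics/w1.png")
for v in (170,185,200): print(v,[tuple(map(int,im[v,u])) for u in range(260,304,4)])
for u,v in((267,167),(294,167),(267,195),(296,195)): print(u,v,onz("wrist",u,v,.138,c))
for u,v in((241,162),(320,162),(318,240)): print(u,v,onz("wrist",u,v,.104,c))
for u,v in((334,283),(331,350)): print("fence",onz("wrist",u,v,.101,c))
E
```

```text
170 [(72, 101, 132), (69, 97, 126), (41, 60, 79), (42, 63, 83), (43, 61, 83), (47, 64, 87), (57, 81, 103), (50, 79, 101), (50, 73, 100), (105, 150, 195), (106, 157, 206)]
185 [(71, 102, 133), (62, 92, 119), (70, 102, 134), (76, 106, 138), (73, 106, 138), (73, 104, 138), (124, 184, 210), (132, 190, 218), (130, 188, 218), (96, 138, 182), (110, 161, 210)]
200 [(55, 79, 101), (54, 77, 105), (71, 102, 136), (75, 110, 140), (77, 111, 141), (69, 102, 135), (73, 106, 138), (72, 100, 133), (86, 125, 161), (57, 80, 106), (53, 75, 98)]
267 167 [0.4269 0.1776 0.138 ]
294 167 [0.4472 0.1784 0.138 ]
267 195 [0.4275 0.1557 0.138 ]
296 195 [0.4499 0.1566 0.138 ]
241 162 [0.4031 0.175  0.104 ]
320 162 [0.4712 0.1777 0.104 ]
318 240 [0.4747 0.1051 0.104 ]
fence [0.4954 0.0572 0.101 ]
fence [ 0.5031 -0.0339  0.101 ]
```

Call:
carry_out:
  rows:
    - [[1, 0.2, 0, 3.5, 0, 0, 0], [1, 0.1, 0, 3.5, 0, 0, 0], [1, 0, 0, 2, 0, 0, 0], [1, 0, 0, 0.8, 0, 0, 0], [1, 0, 0, 0, 0, 0, 0]]

```text
clock: 1.9
ee_pos: [0.4371, 0.1507, 0.1118]
tool_rot: [-2.172, -2.267, 0.003]
contact_force: [0.3, -0.5, 0.0]
finger_gap: 0.0854
grasp_force: 0.0
```

Call:
carry_out:
  rows:
    - [[0, 0, 0, 0, 0, 0, 0], [0, 0, 0, 0, 0, 0, 0], [0, 0, 0, 0, 0, 0, 0], [0, 0, 0, 0, 0, 0, 0], [0, 0, 0, 0, 0, 0, 0]]
  grip_force: 60

```text
clock: 2.4
ee_pos: [0.4388, 0.1496, 0.1129]
tool_rot: [2.176, 2.265, 0.001]
contact_force: [0.5, 0.1, 0.0]
finger_gap: 0.0124
grasp_force: 0.0
```

Call:
carry_out:
  rows:
    - [[0, 0, 0, 0, 0, 0, 0], [0, 0, 0, 0, 0, 0, 0], [0, 0, 0, 0, 0, 0, 0], [0, 0, 0, 0, 0, 0, 0], [0, 0, 0, 0, 0, 0, 0]]

```text
clock: 2.9
ee_pos: [0.4385, 0.1496, 0.1125]
tool_rot: [-2.176, -2.265, 0.0]
contact_force: [-0.1, -0.3, 0.3]
finger_gap: 0.0002
grasp_force: 0.0
```

The fingers shut on nothing, so I'll look again.

```bash
python3 - <<'E'
from h import *
import cv2
w=snapshot("wrist");t=snapshot("top");s=snapshot("side")
A=cv2.resize(t[190:280,165:325],(480,270),interpolation=2); B=cv2.resize(s[120:270,130:310],(320,270),interpolation=2)
W=cv2.resize(w,(440,330)); S=np.zeros((330,360,3),np.uint8)
cv2.imwrite("pics/c2.png",np.vstack([np.hstack([A,B]),np.hstack([W,S])]))
print(get_state())
E
```

```text
{'clock': 3.05, 'joint_pos': array([ 0.0873,  0.1907,  1.8654, -0.    ,  1.0856,  0.0471]), 'qvel': array([ 0.0014, -0.0017,  0.    ,  0.0002,  0.0016, -0.0004]), 'joint_efforts': array([ -0.0054, -36.7126, -25.2215,  -0.0006,   0.0012,   0.    ]), 'ee_pos': array([0.4385, 0.1496, 0.1125]), 'tool_rot': array([-2.1763, -2.2657,  0.0001]), 'contact_force': array([-0.0916, -0.6331, -0.475 ]), 'moment': array([-0.0212, -0.0448, -0.0264]), 'grasp_force': 0.0, 'finger_gap': 0.00018489067556565629}
```

View pics/c2.png

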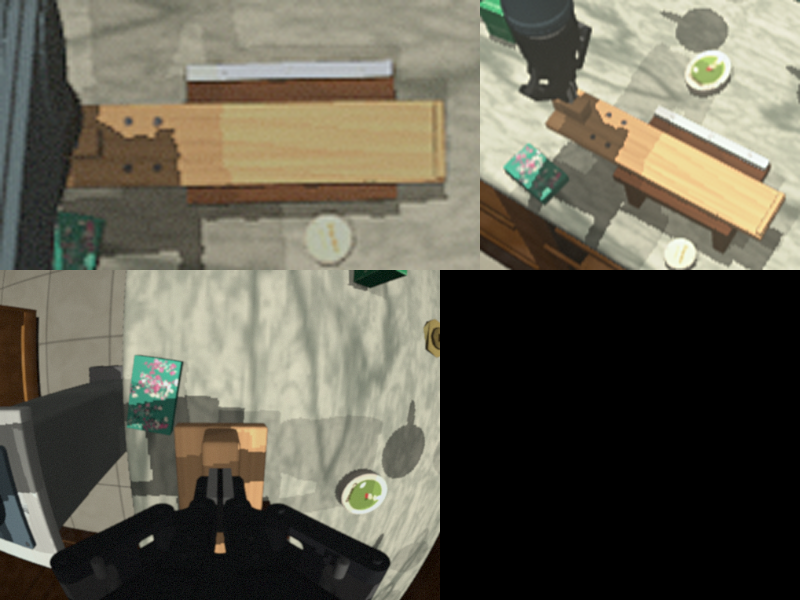

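The side view has the shut fingers at about (570,90) in the crop, at the cleat's tail, while the wrist view has them just to the -y side of the cleat. I'll project the TCP into each view to see which reading is off.

```bash
cat >> h.py <<'E'
def proj(n,p,c=None):
    c=c or camera_info(n); q=c["view"]@np.r_[p,1]; x,y,z=q[0],-q[1],-q[2]
    if n=="wrist":
        r=np.hypot(x,y); a=np.arctan2(r,z); x,y,z=x/r*a,y/r*a,1
    return np.array([c["fx"]*x/z+c["cx"],c["fy"]*y/z+c["cy"]])
E
python3 - <<'E'
from h import *
p=get_state()["ee_pos"]
for q in (p,p+[0,0,.019],p+[0,0,.07],[.438,.148,.138],[.437,.173,.138],[.4385,.123,.138]):
    a=proj("top",q);b=proj("side",q);w=proj("wrist",q)
    print(np.round(q,3),"top",a,"crop",(a-[165,190])*3,"side",b,"crop",(b-[130,120])*[320/180,1.8]+[480,0],"wrist crop",w*[440/560,330/420]+[0,270])
E
```

```text
[0.439 0.15  0.112] top [188.8112 238.2335] crop [ 71.4336 144.7004] side [181.6254 179.5611] crop [571.7785 107.2099] wrist crop [221.1696 463.3438]
[0.439 0.15  0.131] top [187.3831 237.3326] crop [ 67.1493 141.9979] side [180.2299 175.4435] crop [569.2977  99.7982] wrist crop [221.2924 475.1504]
[0.439 0.15  0.182] top [183.3191 234.769 ] crop [ 54.9573 134.3071] side [176.2717 163.764 ] crop [562.2608  78.7751] wrist crop [221.7669 522.2646]
[0.438 0.148 0.138] top [187.5239 237.2465] crop [ 67.5716 141.7394] side [180.1478 174.4704] crop [569.1517  98.0466] wrist crop [220.3895 481.9508]
[0.437 0.173 0.138] top [177.4156 237.4369] crop [ 37.2467 142.3106] side [171.5481 170.0903] crop [553.8633  90.1626] wrist crop [220.4731 445.3829]
[0.438 0.123 0.138] top [197.618  237.2565] crop [ 97.854  141.7695] side [188.706  179.0464] crop [584.3661 106.2835] wrist crop [219.5787 513.5986]
```

```bash
python3 - <<'E'
from h import *
import cv2
w=snapshot("wrist");s=snapshot("side")
cv2.imwrite("pics/c3.png",np.hstack([cv2.resize(w[180:310,215:345],(400,400),interpolation=2),cv2.resize(s[140:220,140:220],(400,400),interpolation=2)]))
c=camera_info("wrist");V=c["view"];print(-V[:3,:3].T@V[:3,3],V[2,:3])
E
```

```text
[0.4345 0.2265 0.2826] [-0.0116  0.2996  0.954 ]
```

View pics/c3.png

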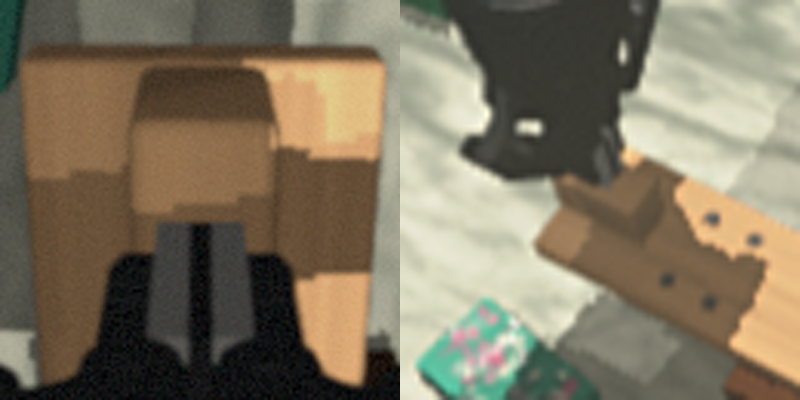

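The fingers look shut above the cleat, with their tips on its top face, although the reported TCP is at z = 0.1125. I'll check the cleat's real height by overlaying predicted corners on the first clean pictures.

```bash
python3 - <<'E'
from h import *
import cv2
t=cv2.imread("pics/top0.png");s=cv2.imread("pics/side0.png");w=snapshot("wrist")
out=[]
cols={.138:(0,0,255),.104:(255,0,0),.120:(0,255,0)}
y=np.array([-.035,.9994]);x=np.array([.9994,.035]);c0=np.array([.438,.148])
for im,n,(u0,v0,S,k) in ((t,"top",(168,215,50,8)),(s,"side",(160,155,50,8)),(w,"wrist",(215,180,130,400/130))):
    a=cv2.resize(im[v0:v0+S,u0:u0+S],(400,400),interpolation=2)
    for z,c in cols.items():
        for sx in(-1,1):
            for sy in(-1,1):
                p=np.r_[c0+x*sx*.012+y*sy*.025,z]; q=(proj(n,p)-[u0,v0]+.5)*k
                cv2.circle(a,tuple(int(i) for i in q),2,c,-1)
    out.append(cv2.resize(a,(266,266)) if 0 else a)
cv2.imwrite("pics/c4.png",np.hstack([out[0],out[1]]));cv2.imwrite("pics/c4w.png",out[2])
cv2.imwrite("pics/c4.png",cv2.resize(np.hstack(out),(800,267),interpolation=3))
E
```

```text
(no output)
```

View pics/c4.png

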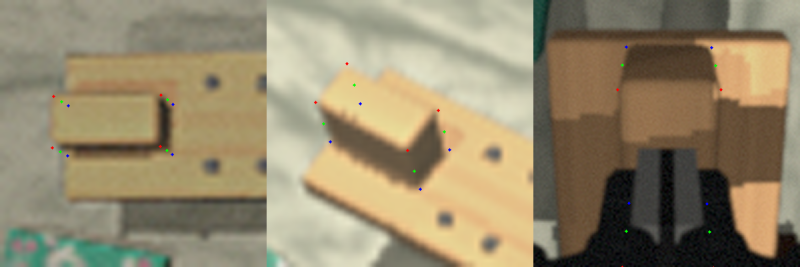

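The cleat is where I measured it: in top and side, the red top corners and blue base corners coincide. The fingers still shut over it, so I'll probe downward gently to learn where the tips really are.

Call:
carry_out:
  rows:
    - [[0, 0, 0, 0.2, 0, 0, 0], [0, 0, 0, 0.2, 0, 0, 0], [0, 0, 0, 0, 0, 0, 0]]

```text
clock: 3.5
ee_pos: [0.4388, 0.1502, 0.1087]
tool_rot: [-2.176, -2.265, -0.002]
contact_force: [-0.0, 2.8, 4.1]
finger_gap: 0.0001
grasp_force: 2.2
```

Contact starts near z = 0.11, on something under the shut tips. I'll back off, open, go about 15 mm lower than before, and close again while watching the gap.

Call:
carry_out:
  rows:
    - [[0, 0, 0, -0.4, 0, 0, 0], [1, 0, 0, 0, 0, 0, 0], [1, 0, 0, 0, 0, 0, 0], [1, 0, 0, 0, 0, 0, 0], [1, 0, 0, 0, 0, 0, 0]]
  grip_force: 40

```text
clock: 4.0
ee_pos: [0.4384, 0.1495, 0.1123]
tool_rot: [-2.176, -2.265, 0.001]
contact_force: [-0.8, 1.2, 0.1]
finger_gap: 0.0582
grasp_force: 0.0
```

Call:
carry_out:
  rows:
    - [[1, 0, 0, 0, 0, 0, 0], [1, 0, 0, 0, 0, 0, 0], [1, 0, 0, 0, 0, 0, 0], [1, 0, 0, 0, 0, 0, 0]]

```text
clock: 4.4
ee_pos: [0.4385, 0.1496, 0.1125]
tool_rot: [-2.176, -2.266, 0.0]
contact_force: [-0.2, 0.2, -0.3]
finger_gap: 0.0856
grasp_force: 0.0
```

```bash
python3 - <<'E'
from h import *
import cv2
print(get_state()["clock"],get_state()["ee_pos"],get_state()["finger_gap"],get_state()["contact_force"])
w=snapshot("wrist");s=snapshot("side")
cv2.imwrite("pics/c5.png",np.hstack([cv2.resize(w[140:420,140:420],(400,400),interpolation=2),cv2.resize(s[140:220,140:220],(400,400),interpolation=2)]))
E
```

```text
4.4 [0.4385 0.1496 0.1125] 0.08555743511261796 [-0.1555  0.1979 -0.3004]
```

View pics/c5.png

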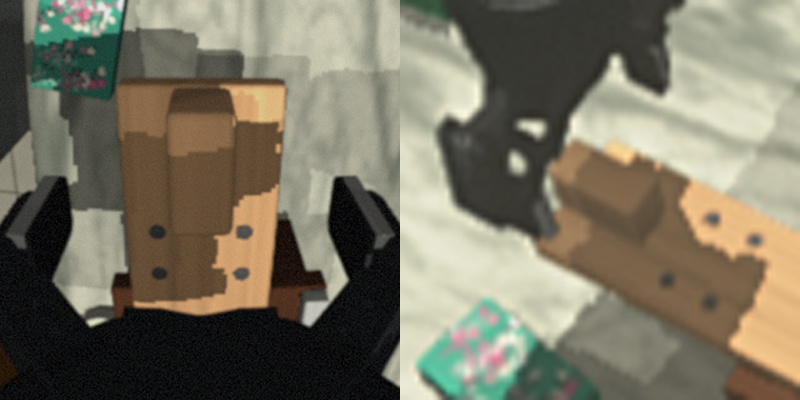

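The cleat's top face runs over crop v 113–235 with open fingers either side. Measured from their width, the tips stand about 25 mm higher than nominal, which agrees with the contact near 0.11 being the cleat's top. I'll go 26 mm lower.

Call:
carry_out:
  rows:
    - [[1, 0, 0, 0.8, 0, 0, 0], [1, 0, 0, 0.8, 0, 0, 0], [1, 0, 0, 0.6, 0, 0, 0], [1, 0, 0, 0.4, 0, 0, 0], [1, 0, 0, 0, 0, 0, 0]]

```text
clock: 5.0
ee_pos: [0.4379, 0.1495, 0.0856]
tool_rot: [-2.176, -2.265, 0.002]
contact_force: [0.6, 0.6, 0.3]
finger_gap: 0.0852
grasp_force: 0.0
```

Call:
carry_out:
  rows:
    - [[0, 0, 0, 0, 0, 0, 0], [0, 0, 0, 0, 0, 0, 0], [0, 0, 0, 0, 0, 0, 0], [0, 0, 0, 0, 0, 0, 0], [0, 0, 0, 0, 0, 0, 0]]
  grip_force: 40

```text
clock: 5.5
ee_pos: [0.4388, 0.1496, 0.0869]
tool_rot: [2.176, 2.265, 0.001]
contact_force: [-0.5, -1.1, 2.3]
finger_gap: 0.023
grasp_force: 45.4
```

Call:
carry_out:
  rows:
    - [[0, 0, 0, 0, 0, 0, 0], [0, 0, 0, 0, 0, 0, 0]]

```text
clock: 5.7
ee_pos: [0.4388, 0.1497, 0.0868]
tool_rot: [2.176, 2.265, 0.001]
contact_force: [-0.9, 0.2, 3.0]
finger_gap: 0.0231
grasp_force: 45.4
```

Gripped: gap 23 mm, 45 N on the pads. Next I raise the grip force and push sideways (+tool y) toward the fence, which is ≈21 mm away.

Call:
carry_out:
  rows:
    - [[0, 0, 0, 0, 0, 0, 0], [0, 0, 0.2, 0, 0, 0, 0], [0, 0, 0.3, 0, 0, 0, 0], [0, 0, 0.3, 0, 0, 0, 0], [0, 0, 0.3, 0, 0, 0, 0]]
  grip_force: 90

```text
clock: 6.2
ee_pos: [0.446, 0.15, 0.0859]
tool_rot: [-2.175, -2.26, 0.008]
contact_force: [-9.2, 0.0, 9.5]
finger_gap: 0.022
grasp_force: 93.0
```

Call:
carry_out:
  rows:
    - [[0, 0, 0.2, 0, 0, 0, 0], [0, 0, 0.2, 0, 0, 0, 0], [0, 0, 0.1, 0, 0, 0, 0], [0, 0, 0.1, 0, 0, 0, 0]]

```text
clock: 6.6
ee_pos: [0.4519, 0.15, 0.0859]
tool_rot: [-2.175, -2.26, 0.008]
contact_force: [-9.4, 0.5, 9.1]
finger_gap: 0.0219
grasp_force: 93.0
```

Call:
carry_out:
  rows:
    - [[0, 0, 0.1, -0.05, 0, 0, 0], [0, 0, 0.1, -0.05, 0, 0, 0], [0, 0, 0.1, 0, 0, 0, 0], [0, 0, 0.1, 0, 0, 0, 0]]

```text
clock: 7.0
ee_pos: [0.4569, 0.1503, 0.0867]
tool_rot: [-2.175, -2.262, 0.006]
contact_force: [-5.1, 0.0, 3.6]
finger_gap: 0.0219
grasp_force: 92.1
```

Call:
carry_out:
  rows:
    - [[0, 0, 0.1, 0, 0, 0, 0], [0, 0, 0.1, 0, 0, 0, 0]]

```text
clock: 7.2
ee_pos: [0.4589, 0.1503, 0.0868]
tool_rot: [-2.175, -2.261, 0.006]
contact_force: [-6.9, -0.5, 4.2]
finger_gap: 0.0225
grasp_force: 92.1
```

Call:
carry_out:
  rows:
    - [[0, 0, 0.1, 0, 0, 0, 0]]

```text
clock: 7.3
ee_pos: [0.4599, 0.1504, 0.0867]
tool_rot: [-2.175, -2.262, 0.006]
contact_force: [-6.6, -1.6, 4.8]
finger_gap: 0.022
grasp_force: 92.1
```

Call:
carry_out:
  rows:
    - [[0, 0, 0.1, 0, 0, 0, 0]]

```text
clock: 7.4
ee_pos: [0.4603, 0.1505, 0.0866]
tool_rot: [-2.175, -2.26, 0.007]
contact_force: [-9.5, 0.5, 6.2]
finger_gap: 0.0222
grasp_force: 92.5
```

```bash
python3 -c "
from h import *
s=get_state();print(s['ee_pos'],s['contact_force'],s['moment'],s['tool_rot'])"
```

```text
[0.4603 0.1505 0.0866] [-9.4762  0.5385  6.2486] [-0.2341  1.4695 -0.8472] [-2.1748 -2.2604  0.0075]
```

Call:
carry_out:
  rows:
    - [[0, 0, 0.1, -0.03, 0, 0, 0]]

```text
clock: 7.5
ee_pos: [0.4604, 0.1506, 0.0867]
tool_rot: [-2.174, -2.259, 0.009]
contact_force: [-11.2, 0.5, 6.1]
finger_gap: 0.0223
grasp_force: 92.6
```

Call:
carry_out:
  rows:
    - [[0, 0, 0.1, -0.03, 0, 0, 0], [0, 0, 0, 0, 0, 0, 0]]

```text
clock: 7.7
ee_pos: [0.4606, 0.1507, 0.0867]
tool_rot: [-2.174, -2.258, 0.011]
contact_force: [-12.0, 0.1, 6.5]
finger_gap: 0.0225
grasp_force: 92.6
```

```bash
cat > ed.py <<'E'
from h import *
import cv2,sys
# plank far edge vs fence near face, and plank end, in top view, raw profile
s=get_state();print(s['clock'],s['ee_pos'],s['contact_force'],s['moment'],s['tool_rot'])
t=snapshot("top");cv2.imwrite(f"pics/{sys.argv[1]}.png",t)
for u in (235,250,265,280,293):
    print(u,[tuple(map(int,t[v,u]))[::2] for v in range(206,230)])
E
python3 ed.py t2
```

```text
7.7 [0.4606 0.1507 0.0867] [-11.9736   0.1164   6.5041] [-0.2721  1.751  -1.033 ] [-2.1736 -2.2581  0.011 ]
235 [(127, 150), (118, 139), (118, 139), (119, 141), (108, 130), (134, 146), (185, 188), (176, 184), (176, 179), (184, 182), (160, 175), (90, 182), (100, 182), (104, 182), (105, 180), (96, 173), (96, 177), (100, 180), (100, 179), (100, 180), (104, 182), (100, 181), (99, 178), (96, 172)]
250 [(133, 154), (125, 144), (124, 146), (126, 150), (136, 151), (178, 175), (195, 182), (191, 183), (193, 183), (184, 171), (94, 133), (110, 186), (113, 183), (117, 182), (114, 178), (116, 184), (108, 181), (111, 182), (114, 181), (114, 182), (118, 183), (117, 181), (112, 180), (116, 183)]
265 [(127, 145), (129, 153), (130, 153), (120, 145), (153, 158), (197, 187), (192, 183), (191, 183), (197, 187), (179, 161), (60, 113), (114, 190), (113, 184), (113, 180), (118, 181), (112, 181), (114, 182), (113, 180), (106, 180), (116, 182), (113, 182), (117, 184), (115, 181), (111, 181)]
280 [(129, 150), (126, 147), (122, 140), (118, 142), (149, 157), (200, 190), (189, 181), (193, 183), (197, 189), (174, 167), (55, 116), (111, 188), (116, 185), (116, 181), (114, 179), (110, 181), (110, 180), (117, 181), (119, 183), (115, 183), (114, 184), (113, 182), (108, 180), (110, 181)]
293 [(120, 140), (122, 142), (120, 143), (131, 150), (172, 173), (198, 187), (193, 185), (194, 185), (188, 179), (109, 125), (69, 132), (115, 188), (114, 184), (109, 180), (113, 182), (113, 182), (111, 181), (112, 182), (122, 184), (115, 181), (110, 181), (112, 184), (111, 181), (111, 181)]
```

The plank touches at the fence's tail end, but a ~1 px gap remains toward the free end, about 0.8° of yaw. I'll turn it to bear squarely.

Call:
carry_out:
  rows:
    - [[0, 0, 0, 0, 0, 0, -0.5], [0, 0, 0, 0, 0, 0, -0.5], [0, 0, 0.03, 0, 0, 0, -0.3], [0, 0, 0, 0, 0, 0, 0]]

```text
clock: 8.15
ee_pos: [0.4592, 0.1503, 0.0864]
tool_rot: [-2.147, -2.28, 0.015]
contact_force: [-14.5, -2.1, 8.1]
finger_gap: 0.0223
grasp_force: 93.8
```

```bash
cat > ed.py <<'E'
from h import *
import cv2,sys
s=get_state();print(s['clock'],s['ee_pos'],s['contact_force'],s['moment'],s['tool_rot'])
t=snapshot("top");cv2.imwrite(f"pics/{sys.argv[1]}.png",t)
for a in range(230,300,10):
    g=t[206:232,a:a+8].astype(float).mean(1); print(a,np.round(g[7:14,0]).astype(int),np.round(g[7:14,2]).astype(int))
E
python3 ed.py t3
```

```text
8.15 [0.4592 0.1503 0.0864] [-14.5368  -2.0539   8.1123] [-0.7073  2.384  -1.5951] [-2.1474 -2.2802  0.0152]
230 [178 180 176 132  96  99 101] [183 183 174 156 184 181 182]
240 [191 192 184 112 113 114 115] [182 182 174 151 184 183 181]
250 [191 196 183  80 113 114 116] [183 185 170 141 187 182 181]
260 [190 193 183  77 110 114 116] [183 183 174 154 184 183 182]
270 [191 194 183 103 108 113 116] [182 182 183 181 182 182 181]
280 [190 188 144  99 108 113 114] [183 176 163 183 182 182 181]
290 [164 154 103 108 110 111 114] [162 152 149 186 183 182 182]
```

Call:
carry_out:
  rows:
    - [[0, 0, 0.1, -0.03, 0, 0, 0], [0, 0, 0.1, -0.03, 0, 0, -0.4], [0, 0, 0.1, 0, 0, 0, -0.3], [0, 0, 0, 0, 0, 0, 0]]

```text
clock: 8.6
ee_pos: [0.4591, 0.1504, 0.0862]
tool_rot: [-2.132, -2.288, 0.022]
contact_force: [-20.5, -1.3, 9.8]
finger_gap: 0.0226
grasp_force: 96.3
```

```bash
python3 ed.py t4
```

```text
8.6 [0.4591 0.1504 0.0862] [-20.4871  -1.2781   9.7612] [-0.8618  3.4403 -2.3224] [-2.132  -2.2883  0.0218]
230 [179 180 176 128  96 100 101] [183 184 173 156 184 182 181]
240 [193 192 183 105 114 112 116] [183 183 172 147 186 182 182]
250 [192 195 182  83 114 115 117] [184 184 172 147 186 182 182]
260 [190 194 182  82 112 115 118] [182 182 174 158 185 182 182]
270 [191 196 183 100 109 114 116] [182 183 183 181 182 182 181]
280 [191 185 132 103 109 113 116] [182 174 157 185 182 182 182]
290 [165 153  92 111 109 110 113] [161 149 142 186 183 181 182]
```

It bears squarely: 20 N, and the edge stays parallel to the fence under more yaw. Now I ease the push and slide along the fence (tool −x, with ≈−0.025 y per cm for the yaw difference).

Call:
carry_out:
  rows:
    - [[0, 0, -0.15, -0.05, 0, 0, 0], [0, -0.3, -0.1, -0.05, 0, 0, 0], [0, -0.6, -0.02, 0, 0, 0, 0], [0, -0.8, -0.02, 0, 0, 0, 0], [0, -0.8, -0.02, 0, 0, 0, 0]]

```text
clock: 9.15
ee_pos: [0.4595, 0.1302, 0.0875]
tool_rot: [-2.131, -2.285, 0.007]
contact_force: [-17.2, 18.1, 6.9]
finger_gap: 0.0223
grasp_force: 94.4
```

Call:
carry_out:
  rows:
    - [[0, -0.8, -0.02, 0, 0, 0, 0], [0, -0.8, -0.02, 0, 0, 0, 0], [0, -0.8, -0.02, 0, 0, 0, 0], [0, -0.8, -0.02, 0, 0, 0, 0], [0, -0.5, -0.01, 0, 0, 0, 0]]

```text
clock: 9.65
ee_pos: [0.461, 0.0938, 0.0875]
tool_rot: [-2.13, -2.284, 0.006]
contact_force: [-17.6, 20.8, 8.5]
finger_gap: 0.0223
grasp_force: 94.7
```

```bash
python3 ed.py t5
```

```text
9.65 [0.461  0.0938 0.0875] [-17.6352  20.8268   8.5199] [ 2.7955  2.8223 -2.0525] [-2.1301 -2.2839  0.0063]
230 [176 178 177 136  95  98  99] [182 182 174 158 182 180 179]
240 [175 179 173 101 102  99 100] [179 180 171 145 184 180 179]
250 [182 186 176  80 106 108 107] [181 183 172 144 184 182 180]
260 [189 192 181  87 112 114 115] [181 181 175 163 182 181 180]
270 [190 193 179 103 110 114 115] [182 180 180 181 181 180 180]
280 [190 186 137 106 110 115 118] [182 175 162 183 180 181 181]
290 [164 153  91 111 112 115 116] [161 150 144 187 182 181 181]
```

Call:
carry_out:
  rows:
    - [[0, -0.6, -0.15, -0.05, 0, 0, 0], [0, -0.8, -0.15, -0.05, 0, 0, 0], [0, -0.8, -0.03, 0, 0, 0, 0], [0, -0.8, -0.03, 0, 0, 0, 0], [0, -0.8, -0.03, 0, 0, 0, 0]]

```text
clock: 10.2
ee_pos: [0.4616, 0.0541, 0.0883]
tool_rot: [-2.131, -2.288, 0.006]
contact_force: [-10.9, 13.0, 3.5]
finger_gap: 0.0225
grasp_force: 92.7
```

Call:
carry_out:
  rows:
    - [[0, -0.8, -0.03, 0, 0, 0, 0], [0, -0.8, -0.03, 0, 0, 0, 0], [0, -0.8, -0.03, 0, 0, 0, 0], [0, -0.8, -0.03, 0, 0, 0, 0], [0, -0.5, -0.01, 0, 0, 0, 0]]

```text
clock: 10.7
ee_pos: [0.4628, 0.0177, 0.0883]
tool_rot: [-2.129, -2.288, 0.006]
contact_force: [-13.2, 15.0, 5.4]
finger_gap: 0.0225
grasp_force: 92.6
```

```bash
python3 ed.py t6; python3 - <<'E'
from h import *
import cv2
t=cv2.imread("pics/t6.png").astype(int)
print([tuple(t[237:243,u].mean(0).astype(int)) for u in range(352,376)])
E
```

```text
10.7 [0.4628 0.0177 0.0883] [-13.1633  15.0434   5.3942] [ 2.1852  2.1216 -1.1584] [-2.1294 -2.2879  0.0055]
230 [107 104 102 100  97  95  92] [94 90 89 86 84 83 80]
240 [110 110 104 104 104 101  98] [95 95 90 90 90 88 86]
250 [86 84 82 80 79 76 72] [78 77 75 74 73 70 68]
260 [160 166 163  60 102  98  98] [161 168 157 118 183 178 179]
270 [178 183 170  83 105 104 103] [180 180 173 156 182 179 178]
280 [187 185 144 107 110 114 112] [179 173 163 182 179 180 178]
290 [161 150  90 114 110 114 114] [158 150 145 184 180 179 180]
[(np.int64(94), np.int64(126), np.int64(138)), (np.int64(95), np.int64(125), np.int64(139)), (np.int64(96), np.int64(126), np.int64(139)), (np.int64(95), np.int64(124), np.int64(138)), (np.int64(93), np.int64(124), np.int64(137)), (np.int64(94), np.int64(124), np.int64(138)), (np.int64(90), np.int64(120), np.int64(133)), (np.int64(90), np.int64(117), np.int64(129)), (np.int64(89), np.int64(118), np.int64(129)), (np.int64(109), np.int64(140), np.int64(152)), (np.int64(114), np.int64(144), np.int64(159)), (np.int64(109), np.int64(138), np.int64(154)), (np.int64(116), np.int64(147), np.int64(161)), (np.int64(126), np.int64(148), np.int64(155)), (np.int64(133), np.int64(150), np.int64(152)), (np.int64(133), np.int64(151), np.int64(154)), (np.int64(138), np.int64(156), np.int64(160)), (np.int64(141), np.int64(159), np.int64(162)), (np.int64(141), np.int64(159), np.int64(163)), (np.int64(141), np.int64(160), np.int64(164)), (np.int64(138), np.int64(157), np.int64(160)), (np.int64(137), np.int64(155), np.int64(159)), (np.int64(133), np.int64(151), np.int64(155)), (np.int64(131), np.int64(149), np.int64(151))]
```

Call:
carry_out:
  rows:
    - [[0, -0.7, -0.02, 0, 0, 0, 0], [0, -0.8, -0.02, 0, 0, 0, 0], [0, -0.8, -0.02, 0, 0, 0, 0], [0, -0.7, -0.02, 0, 0, 0, 0], [0, -0.5, -0.01, 0, 0, 0, 0]]

```text
clock: 11.25
ee_pos: [0.4642, -0.0161, 0.0884]
tool_rot: [-2.127, -2.288, 0.004]
contact_force: [-14.0, 16.7, 8.9]
finger_gap: 0.0222
grasp_force: 92.8
```

Call:
carry_out:
  rows:
    - [[0, 0, 0, 0, 0, 0, 0]]

```text
clock: 11.35
ee_pos: [0.4644, -0.0169, 0.0885]
tool_rot: [-2.128, -2.288, 0.005]
contact_force: [-13.9, 13.2, 6.9]
finger_gap: 0.0222
grasp_force: 92.6
```

```bash
python3 - <<'E'
from h import *
import cv2
s=get_state();print(s['clock'],s['ee_pos'],s['contact_force'],s['moment'])
t=snapshot("top");sd=snapshot("side");cv2.imwrite("pics/t7.png",t);cv2.imwrite("pics/s7.png",sd)
cv2.imwrite("pics/c7.png",np.hstack([cv2.resize(t[195:265,345:395],(400,560),interpolation=2),cv2.resize(sd[220:290,340:390],(400,560),interpolation=2)]))
E
```

```text
11.35 [ 0.4644 -0.0169  0.0885] [-13.8892  13.1729   6.9333] [ 2.0675  2.2336 -0.8999]
```

View pics/c7.png

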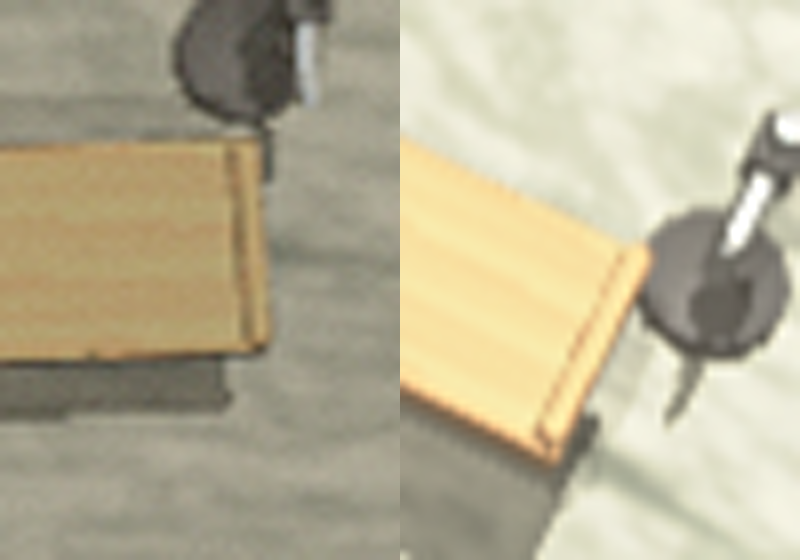

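The top crop has the pointer tip at (308,104) and the plank's end edge from (261,138) to (270,350). The side crop has the tip at (328,248) within its half and the end edge from (250,245) to (160,462). The gap is still ≈48 crop px.

```bash
python3 - <<'E'
from h import *
P=lambda n,u0,v0,c:(n,u0+(c[0]+.5)/8-.5,v0+(c[1]+.5)/8-.5)
yw=np.radians(2.5);d=np.array([np.sin(yw),-np.cos(yw)])
for n in("top","side"):
    V=camera_info(n)["view"];print(n,-V[:3,:3].T@V[:3,3])
for n,u0,v0,tip,e in(("top",345,195,(308,104),[(261,138),(270,350)]),("side",340,220,(328,248),[(250,245),(160,462)])):
    T=onz(*P(n,u0,v0,tip),.106); print(n,"tip",T,"s",d@T[:2])
    for c in e:
        E_=onz(*P(n,u0,v0,c),.112); print("  end",E_,"s",d@E_[:2], "remaining",d@(T-E_)[:2])
print("tri tip",tri(ray(*P("top",345,195,(308,104))),ray(*P("side",340,220,(328,248)))))
for a,b in (((261,138),(250,245)),((270,350),(160,462))): print("tri end",tri(ray(*P("top",345,195,a)),ray(*P("side",340,220,b))))
E
```

```text
top [ 0.2997 -0.0844  1.3218]
side [ 0.0472 -0.3642  1.1053]
top tip [ 0.5293 -0.3454  0.106 ] s 0.3681801566013
  end [ 0.5168 -0.3289  0.112 ] s 0.35111091200049627 remaining 0.017069244600803703
  end [ 0.4485 -0.3308  0.112 ] s 0.35006836363169336 remaining 0.01811179296960666
side tip [ 0.5287 -0.3455  0.106 ] s 0.3682224056597643
  end [ 0.5149 -0.3264  0.112 ] s 0.34856989527092813 remaining 0.019652510388836173
  end [ 0.4439 -0.3344  0.112 ] s 0.35340492155944336 remaining 0.014817484100320858
tri tip [ 0.5295 -0.3456  0.1046]
tri end [ 0.5156 -0.3275  0.1128]
tri end [ 0.4504 -0.334   0.0961]
```

Call:
carry_out:
  rows:
    - [[0, -0.4, -0.01, 0, 0, 0, 0], [0, -0.5, -0.01, 0, 0, 0, 0], [0, -0.4, -0.01, 0, 0, 0, 0], [0, -0.2, 0, 0, 0, 0, 0], [0, 0, 0, 0, 0, 0, 0]]

```text
clock: 11.95
ee_pos: [0.4649, -0.0307, 0.0885]
tool_rot: [-2.126, -2.288, 0.004]
contact_force: [-14.4, 16.3, 9.0]
finger_gap: 0.0222
grasp_force: 92.9
```

```bash
python3 - <<'E'
from h import *
import cv2
s=get_state();print(s['clock'],s['ee_pos'],s['contact_force'],s['moment'])
t=snapshot("top");sd=snapshot("side");cv2.imwrite("pics/t8.png",t);cv2.imwrite("pics/s8.png",sd)
a=cv2.cvtColor(t,cv2.COLOR_BGR2HSV)[...,1].astype(int)
for v in (216,222,228,232,236): print(v,a[v,370:390])
yw=np.radians(2.5);d=np.array([np.sin(yw),-np.cos(yw)]);st=np.r_[d,0]
# predicted columns where the lip end (z .112) would be level with the tip
for x in(.515,.48,.45): 
    y=-(.3682-d[0]*x)/np.cos(yw); print("level at",proj("top",[x,y,.112]))
E
```

```text
11.95 [ 0.4649 -0.0307  0.0885] [-14.4087  16.2935   9.0169] [ 2.6916  2.3295 -0.7199]
216 [ 98 101 103  99 101 103 103 101 100 107 103  97  93  41  25  33  34  35
  36  35]
222 [103  99 101  95  98 100 102 101  98 102 109 105  90  54  33  33  36  32
  35  33]
228 [ 95  92  93  97  92  97  95  89  97  88 100 100  99  89  39  27  36  32
  34  31]
232 [100 104 103 100  97 103  98 101 101 100 104 107  98  95  54  29  33  35
  30  37]
236 [ 91  95  94  98  95  99 100  95  96  94  99 113 109 110  57  26  34  36
  33  34]
level at [383.8959 212.6313]
level at [384.7125 226.1616]
level at [385.4188 237.8653]
```

```bash
python3 - <<'E'
from h import *
import cv2
t=cv2.imread("pics/t8.png",0).astype(int)
print(t[198:212,376:390])
s=cv2.imread("pics/s8.png",0).astype(int)
print(s[240:256,376:392])
E
```

```text
[[ 81  67  71  69  58  50 146 175 131 119 146 152 151 153]
 [ 67  74  75  78  82  69 167 194 151 136 147 145 145 144]
 [ 75  79  72  69  82  80 165 189 157 141 151 144 149 145]
 [ 71  74  70  58  78  73 164 189 157 144 159 163 162 158]
 [ 76  75  64  65  67  66 161 189 150 145 167 166 167 166]
 [ 65  68  63  73  62  66 162 184 158 150 164 162 165 166]
 [ 69  73  72  67  70  74 139 182 167 156 165 166 166 163]
 [ 67  65  68  67  69  76 134 179 171 159 156 160 160 162]
 [ 73  64  72  68  64  72 113 173 174 154 148 153 150 150]
 [ 74  66  59  76  70  88 104 161 166 147 147 146 154 151]
 [ 89  70  59  69 106 151 151 157 159 149 150 153 156 155]
 [ 76  64  90 110 151 171 163 164 158 160 161 157 160 161]
 [ 74  56 127 164 165 163 163 162 162 160 164 157 162 161]
 [134 115 121 141 150 157 162 166 163 165 163 161 160 160]]
[[213 211 211 214 219 227 177  96  90 106 119 132 125 120 165 233]
 [218 214 214 215 219 221 147  84 150 141 110 105 105 122 219 238]
 [222 219 217 219 221 223 165 118 237 238 159  87  90 162 240 241]
 [221 222 222 222 225 223 165 176 254 255 175  87 109 198 235 234]
 [223 225 225 224 224 205 145 234 253 241 149 118 163 211 220 219]
 [208 203 202 204 205 165 178 251 254 187 157 170 202 218 219 219]
 [158 148 148 152 154 135 235 254 239 151 172 190 202 216 220 222]
 [126 124 126 124 117 176 254 254 188 160 188 191 195 204 214 221]
 [128 128 128 119 118 240 254 243 143 155 191 195 192 195 203 222]
 [130 132 130 110 120 249 255 192 115 122 169 191 192 191 195 223]
 [134 134 127 109 156 228 229 137 108 113 131 165 190 190 200 218]
 [133 135 117 109 164 179 130 109 112 114 114 136 209 213 214 214]
 [141 130 107 105 113 112 109 115 117 115 116 132 216 232 225 220]
 [196 139 106 108 111 105 121 121 121 119 124 128 189 236 235 231]
 [216 152 111 111 111 101 112 107 119 124 128 126 167 236 237 235]
 [187 132 105 105 104  95  86  84 115 129 130 125 150 231 235 233]]
```

Call:
carry_out:
  rows:
    - [[0, -0.2, 0, 0, 0, 0, 0], [0, -0.14, 0, 0, 0, 0, 0], [0, 0, 0, 0, 0, 0, 0], [0, 0, 0, 0, 0, 0, 0]]

```text
clock: 12.45
ee_pos: [0.465, -0.0337, 0.0885]
tool_rot: [-2.126, -2.288, 0.004]
contact_force: [-15.6, 17.4, 9.9]
finger_gap: 0.0223
grasp_force: 93.0
```

```bash
python3 - <<'E'
from h import *
import cv2
s=get_state();print(s['clock'],s['ee_pos'],s['contact_force'],s['moment'],s["tool_rot"])
t=snapshot("top");sd=snapshot("side");cv2.imwrite("pics/t9.png",t);cv2.imwrite("pics/s9.png",sd)
a=cv2.cvtColor(t,cv2.COLOR_BGR2HSV)[...,1].astype(int)
for v in (216,222,228,236): print(v,a[v,380:390])
b=cv2.cvtColor(sd,cv2.COLOR_BGR2HSV)[...,1].astype(int)
A=cv2.resize(t[190:270,290:390],(480,384),interpolation=2);B=cv2.resize(sd[180:300,280:400],(320,320),interpolation=2)
cv2.imwrite("pics/c9.png",np.hstack([A,np.vstack([B,np.zeros((64,320,3),np.uint8)])]))
yw=np.radians(2.5);d=np.array([np.sin(yw),-np.cos(yw)])
for x in(.515,.48,.45):
    y=-(.3682-d[0]*x)/np.cos(yw); q=proj("side",[x,y,.112]); print("side level",q, b[int(round(q[1])),int(q[0])-5:int(q[0])+7],int(q[0])-5)
E
```

```text
12.45 [ 0.465  -0.0337  0.0885] [-15.6249  17.3977   9.9219] [ 2.8755  2.3918 -0.6141] [-2.1256 -2.2882  0.0038]
216 [108 100  98  92  41  27  37  34  32  33]
222 [109 113 100 110  66  26  35  35  32  33]
228 [ 89 105  94  98  96  43  32  40  33  34]
236 [ 96  98 109 113  95  67  29  31  36  34]
side level [378.6428 254.4163] [ 83 100  91  87 106  74  27  25  29  28  32  27] 373
side level [372.3006 267.1758] [ 80 102  96  87  91 106  44  30  36  41  36  30] 367
side level [366.7278 278.3876] [113 108 102 105 105 111 104  61  30  32  32  32] 361
```

View pics/c9.png

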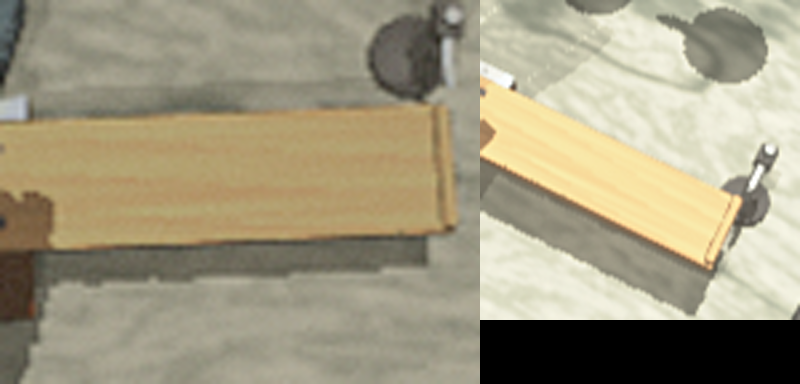

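The end is within ≈0.5 mm of the pointer tip's line in both views (top crop end edge ≈(448–455), pointer ≈(449,85)). The plank is flat and against the fence. One last small nudge, a short settle, then a check that the bystanders haven't moved.

Call:
carry_out:
  rows:
    - [[0, -0.05, 0, 0, 0, 0, 0], [0, 0, 0, 0, 0, 0, 0], [0, 0, 0, 0, 0, 0, 0], [0, 0, 0, 0, 0, 0, 0]]

```text
clock: 12.95
ee_pos: [0.465, -0.0339, 0.0886]
tool_rot: [-2.125, -2.288, 0.003]
contact_force: [-15.7, 18.3, 10.8]
finger_gap: 0.0224
grasp_force: 93.1
```

```bash
python3 - <<'E'
from h import *
import cv2
s=get_state();print(s['clock'],s['ee_pos'],s['contact_force'],s['tool_rot'],s['grasp_force'],s['finger_gap'])
t=snapshot("top");o=cv2.imread("pics/top0.png");q=cv2.imread("pics/t6.png")
a=cv2.cvtColor(t,cv2.COLOR_BGR2HSV)[...,1].astype(int)
for v in (216,222,228,236): print(v,a[v,380:390])
def green(im):
    m=cv2.inRange(cv2.cvtColor(im[255:285,160:205],cv2.COLOR_BGR2HSV),(65,90,30),(95,255,255));y,x=np.nonzero(m);return x.mean(),y.mean(),m.sum()//255
print(green(o),green(t))
for r in ((262,278,266,284),(155,190,215,245)): print(np.abs(o[r[0]:r[1],r[2]:r[3]].astype(int)-t[r[0]:r[1],r[2]:r[3]]).mean())
E
```

```text
12.95 [ 0.465  -0.0339  0.0886] [-15.675   18.2978  10.7947] [-2.1255 -2.288   0.0034] 93.05511832237244 0.022440692599610925
216 [114 102 101  93  43  32  34  34  33  35]
222 [104 111 105 110  64  23  36  32  33  36]
228 [ 94 102 107  96  95  52  31  33  37  30]
236 [ 96  96 115 104 103  76  30  35  35  32]
(np.float64(23.65289256198347), np.float64(15.148760330578513), np.uint64(242)) (np.float64(11.73913043478261), np.float64(14.53623188405797), np.uint64(69))
17.43287037037037
24.66888888888889
```

```bash
python3 -c "
from cell import *
print(hand_in())"
```

```text
the job is handed in; nothing more can be done
None
```

The job is handed in: the plank is still gripped, flat and against the fence, with its free end within about 1 mm of the small gauge's pointer. I never felt the gripper near the tins or packet, but my last picture check of them was inconclusive.

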